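# Swap the push-and-turn cap of a cleaner jug for its pump

### The arm

A 7-joint arm with a two-finger parallel gripper is mounted at the origin on the work surface. World frame = base frame: x ahead of the robot, y to its left, z up, the work surface at z = 0. Lengths are in mm, angles in rad, forces in N, time in s.
With the tool pointing down it reaches from about 425 to 825 mm from the base axis. Payload 3.6 kg.
Tool frame: the origin (TCP) lies at the very end of the fingers, on their centre line; the grasp point (between the pads) lies manip.grip_point_offset behind it (manip.grip_point_offset is the distance from the TCP to the grasp point, in mm); z points along the fingers, y is the line along which they close (so a half turn about z gives the same grasp; the last joint's range is limited). The gripper opens to 93 mm and grips with 3 to 60 N. Pads are 15 mm wide; open, the fingers measure 128 mm over their backs; the gripper's body (75 mm by 188 mm) begins 65 mm behind the grasp point.
Start: joints at [-1.29, 0.615, -0.013, 1.423, 0.008, 1.103, -0.04], TCP at [196.892, 619.432, 218.64] pointing down, gripper open.
Joint ranges: [-3.12, 3.12], [-0.3, 2.06], [-1.34, 1.32], [0.26, 2.42], [-1.36, 4.5], [0.01, 1.98], [-2.84, 2.84]. Speed limits (rad/s): [2.79, 2.79, 3.14, 3.14, 3.14, 3.14, 3.14].

### API

Orientations are given as a unit quaternion [x, y, z, w].
In Python, from plant import manip gives the robot as it stands.
- The arm moves only by the tool pendant, called by a JSON object that holds its "name" and its "arguments", one argument or row to a line. Schema: {"type":"object","properties":{"offsets":{"type":"object","properties":{"deltas":{"type":"array","items":{"type":"array","items":{"type":"number"},"minItems":6,"maxItems":6},"minItems":1,"maxItems":8}},"additionalProperties":false,"required":["deltas"]},"finger_gap":{"type":"number"},"grip_force":{"type":"number"},"only":{"type":"string"},"quiet":{"type":"boolean"},"lines":{"type":"string"}},"required":["offsets"],"additionalProperties":false}. offsets is an object whose key "deltas" holds a list of rows, 1 to 8 of them, each of 6 numbers: dx, dy, dz in fractions of the full range, 1 being 800 mm, then a rotation vector rx, ry, rz in a scale on which 1.0 is 2 rad; each row is the pose to reach, as a shift and turn from the pose commanded when the call began, along the tool's axes at that moment; what a row does not reach only later rows make up. A row lasts 1/8 s, in which the tool goes at most 62.5 mm and 0.188 rad, less where a joint would pass 70% of its speed; a pose out of reach is approached as far as the arm can. finger_gap is the finger opening in mm, set as the call begins (left out keeps the last). The fingers move at their own pace and stop on an object; grip_force is the grip in N (left out, the last holds). Time passes only in rows, so rows that do not move let the fingers close. The tool returns the time, the measured TCP pose, the force, the opening and the grip force at its end. only (a regular expression) keeps the lines of the reply that match it, lines (a string "A,B") keeps lines A to B, and quiet returns only ok. Shift and turn numbers lie between -1 and 1, and a call with a number outside is refused. Input that does not fit is refused with a message, and nothing moves.
- manip.read_state(): the state, without advancing time (a new reading comes with each control period).
- manip.read_camera(name): name is "side" or "top" or "wrist"; returns the picture (420x560x3 uint8, red, green, blue); there is no depth.
- manip.camera_info(name): a dict with "intrinsics" (3x3 intrinsics, pixels), "D" ([k1, k2, p1, p2, k3] as OpenCV has them; the pictures are not rectified), "T" (4x4, takes a point from camera to world coordinates). Camera axes: x right, y up, looking along -z (the intrinsics and any distortion apply to the point x, -y, -z); pixel columns grow to the right and rows downward; lengths in mm; the calibration is good to about 2 mm. A picture is of the moment at which its call begins: read the wrist's pose just before it. camera_info takes no time and is no camera call; for the wrist camera it gives the pose at the moment of the call.
- manip.sign_off(): hands the job in; it is judged then, once.
The state is a dict: "t": time; "joints": joint angles; "joint_vel": joint speeds; "joint_efforts": joint torques, N m; "tcp_pos": TCP position; "tcp_rot": TCP orientation; "wrist_force": force on the tool from outside, world axes, zero at the start; "wrist_torque": the same for the moment, N m; "gripper_width": finger opening in mm; "grasp_force": force on a finger pad.
Only numpy, scipy, OpenCV 4.12 (cv2) and the standard library are available. Lean on these libraries where they do the work, as an engineer would, in place of code of your own. Each camera call takes 0.05 s, during which the arm holds its last target. There are 200 camera calls.

### The job

Get the counter cleaner ready for closing time: push the blue child-resistant cap of the white jug hard down, turn it anticlockwise until it comes free, lift it off and set it right way up in the middle of the orange saucer. Then take the pump from its steel stand, pass its dip tube down through the jug's mouth until the collar sits fully home on the gasket, and let go. Leave the other things on the counter and the saucer where they are.

Things in the scene. Friction and masses are not known exactly. Their poses are not given: they have to be found in the camera images.
- jug: white cleaner jug with a green band, fixed to the counter by its dark steel foot (112 mm across): it cannot turn or tip. Body 92 mm across up to 84 mm height, shoulder narrowing to a 42 mm neck. Origin at the centre of its base, z up. Its neck has a bayonet catch, so the cap can neither turn nor lift until pressed down at least 4.5 mm (see the gasket).
- jug_mouth (a point): centre of the jug's round mouth, on top of the black spring gasket, 132 mm above the counter. Once the cap is off this is an upright hole 17 mm in diameter, open all the way down into the empty jug (122 mm deep); the gasket's flat top is 39 mm across.
- gasket (a joint): how far the spring gasket under the cap is pressed down, m: 0 at rest, 0.0075 bottomed. Yields from 8 N, takes 12 N at 4.5 mm, 15 N at the bottom. With the cap kept pressed over 4.5 mm it turns anticlockwise seen from above; it is clear of the catch after about 42 degrees, meets an end stop at about 78, and anywhere between (aim for 60) can be lifted straight off.
- cap: blue push-and-turn cap, 47 mm tall, white stripe on top. Skirt 64 mm across up to a flat ledge 23 mm above the rim; on it a ribbed round crown 44 mm across, 24 mm tall, to be gripped. The 10 mm wide ledge round the crown bears fingertips pressing down. Origin at the centre of its lower rim, z up; starts locked on the jug, on its axis, rim 114 mm above the counter. About 45 g.
- cap_grip (a point): point on the cap's axis 43.5 mm above its lower rim, 20.5 mm above the ledge: a tool whose fingertips stand 19 mm past this point has them just above the ledge
- pump: black pump, pale stiff dip tube, rigid, about 80 g. Origin at the centre of the collar's flat underside, z up. Collar 38 mm across, 18 mm tall; 12 mm stem; round head 28 mm across, 32 to 50 mm above the origin, to be gripped; spout 9 mm thick reaching 48 mm along the pump's -x at 44 mm height. Dip tube 10 mm thick, 71 mm straight down, round end. Starts upright in the stand, collar on its plate.
- pump_head (a point): centre of the pump's head, 41 mm above the collar's underside, on the axis
- pump_tip (a point): lower end of the dip tube, 71 mm below the collar's underside
- stand: small steel stand, fixed: a plate 70 x 70 mm, its top 92 mm above the counter, on four thin legs, with one 22 mm hole in the middle. Origin at the centre of its footprint.
- saucer: orange round saucer, loose, 116 mm across and 12 mm tall, flat inner floor 100 mm across and 5 mm above its underside. Origin at the centre of its underside.
- sauce: red squeeze sauce bottle with a yellow cap, 48 mm across, 170 mm tall; origin at the centre of its base. A bystander: leave it alone.
- ramekin: small white ramekin, 52 mm across, 34 mm tall; origin at the centre of its base. A bystander: leave it alone.
- juice: glass of orange juice, 52 mm across, 122 mm tall; origin at the centre of its base. A bystander: leave it alone.
- shaker: steel salt shaker, 40 mm across, 82 mm tall; origin at the centre of its base. A bystander: leave it alone.
- bowl: black bowl, 110 mm across, 55 mm tall; origin at the centre of its base. A bystander: leave it alone.
- dip: olive-green dip bowl, 80 mm across, 40 mm tall; origin at the centre of its base. A bystander: leave it alone.
- lime: half lime, cut face up, 48 mm across, 20 mm tall; origin at the centre of its base. A bystander: leave it alone.
There are look-alikes about, which are no part of the job. There is more than one size of the cap; the job needs the smaller. There is more than one size of the pump; the job needs the smaller.

How it is judged (in metres and radians):
On the way, in this order (a step that is already met when the one before it is completed fails the run):
1. the cap, still on the jug's neck, is turned out of its catch (angle between the x axis of cap and the x axis of jug, either way round above 0.6 rad and horizontal distance between cap and jug below 0.008 m and z of cap in the frame of jug below 0.12 m), for 0.05 s.
2. the cap stands right way up in the saucer, let go (horizontal distance between cap and saucer below 0.025 m and z of cap in the frame of saucer between 0.002 and 0.009 m and angle between cap's own z axis and vertical below 0.12 rad and linear speed of cap below 0.03 m/s and contact force between the fingers and cap below 0.1 N), for 0.2 s.
At the end, for the whole second after the job is handed in: Cap right way up (within 0.12 rad) at rest on the saucer floor, within 25 mm of its centre; pump upright (within 0.08 rad) at rest on the jug, dip tube through the mouth, collar on the gasket (origin 128 to 134.5 mm above the jug base), within 7 mm of the jug axis (horizontal distance between cap and saucer below 0.025 m and z of cap in the frame of saucer between 0.002 and 0.009 m and angle between cap's own z axis and vertical below 0.12 rad and linear speed of each of cap, pump below 0.03 m/s and horizontal distance between pump and jug below 0.007 m and z of pump in the frame of jug between 0.128 and 0.1345 m and angle between pump's own z axis and vertical below 0.08 rad); the robot touches nothing.
It fails at once if a bystander is pushed more than 30 mm or tipped over 0.4 rad (distance of any of sauce, ramekin, juice, shaker, bowl, dip, lime from where it was at the start of the episode above 0.03 m or angle between any of sauce, ramekin, juice, shaker, bowl, dip, lime's own z axis and vertical above 0.4 rad).
It fails at once if the saucer is pushed more than 30 mm (distance of saucer from where it was at the start of the episode above 0.03 m).
It also fails if it takes over 67 s, if anything falls off the work surface, if the arm or the gripper's body presses on something with over 40 N, if the wrist force passes 120 N, or if a joint passes its speed limit or range.

## Working session

There is one attempt and no reset: what is moved stays moved. The work goes in short steps, Python scripts to look and compute and a tool call to move; the robot and the scene stay as the last step left them, time stands still between calls to the robot, and variables do not carry over. Pictures are saved under pics/ and viewed, at most 12 in all, crops included, and the job is handed in when it is done.

```bash
ls; mkdir -p pics; cat > h.py <<'E'
import numpy as np, cv2
from plant import manip
def snap(n,f):
    im=manip.read_camera(n); info=manip.camera_info(n); cv2.imwrite('pics/'+f,cv2.cvtColor(im,cv2.COLOR_RGB2BGR)); return im,info
def ray(info,px):
    K=np.array(info["intrinsics"],float);D=np.array(info["D"],float);T=np.array(info["T"],float)
    u=cv2.undistortPoints(np.array([[px]],float),K,D)[0,0]
    d=T[:3,:3]@np.array([u[0],-u[1],-1.]); return T[:3,3],d/np.linalg.norm(d)
def onz(info,px,z):
    o,d=ray(info,px); return o+d*(z-o[2])/d[2]
def tri(rs):
    A=0;b=0
    for o,d in rs:
        P=np.eye(3)-np.outer(d,d);A=A+P;b=b+P@o
    x=np.linalg.solve(A,b); return x,[np.linalg.norm((np.eye(3)-np.outer(d,d))@(x-o)) for o,d in rs]
def proj(info,p):
    K=np.array(info["intrinsics"],float);D=np.array(info["D"],float);T=np.array(info["T"],float)
    c=T[:3,:3].T@(np.array(p,float)-T[:3,3]); return cv2.projectPoints(np.array([[c[0],-c[1],-c[2]]]),np.zeros(3),np.zeros(3),K,D)[0].ravel()
E
python3 - <<'E'
from h import *
a,ia=snap('top','top0.png');b,ib=snap('side','side0.png')
print(np.round(ia['T'],2),np.round(ib['T'],2),manip.grip_point_offset, ia['intrinsics'],ia['D'])
print({k:np.round(v,3) for k,v in manip.read_state().items()})
E
```

```text
pics
[[-2.00000e-02  9.80000e-01 -1.70000e-01  2.18140e+02]
 [-1.00000e+00 -3.00000e-02 -1.00000e-02  1.86900e+01]
 [-1.00000e-02  1.70000e-01  9.90000e-01  1.43363e+03]
 [ 0.00000e+00  0.00000e+00  0.00000e+00  1.00000e+00]] [[ 8.7000e-01  2.8000e-01 -4.0000e-01 -4.0270e+01]
 [-4.9000e-01  5.3000e-01 -6.9000e-01 -8.0870e+02]
 [ 2.0000e-02  8.0000e-01  6.0000e-01  8.6857e+02]
 [ 0.0000e+00  0.0000e+00  0.0000e+00  1.0000e+00]] 18.8 [[470.59062107   0.         279.01873217]
 [  0.         470.59062107 213.44606044]
 [  0.           0.           1.        ]] [-0.14009087  0.          0.          0.          0.        ]
{'t': np.float64(0.1), 'joints': array([-1.289,  0.616, -0.013,  1.425,  0.008,  1.103, -0.04 ]), 'joint_vel': array([-0.001, -0.002, -0.   , -0.005,  0.001, -0.002,  0.001]), 'joint_efforts': array([ 1.0000e-03, -4.6004e+01,  2.1000e-01, -1.6624e+01, -6.1000e-02,
        1.7000e-02,  0.0000e+00]), 'tcp_pos': array([196.731, 618.771, 217.581]), 'tcp_rot': array([ 0.153,  0.988, -0.001, -0.   ]), 'wrist_force': array([-0.262, -0.872, -1.314]), 'wrist_torque': array([0.008, 0.037, 0.016]), 'grasp_force': np.float64(0.0), 'gripper_width': np.float64(93.027)}
```

View pics/top0.png

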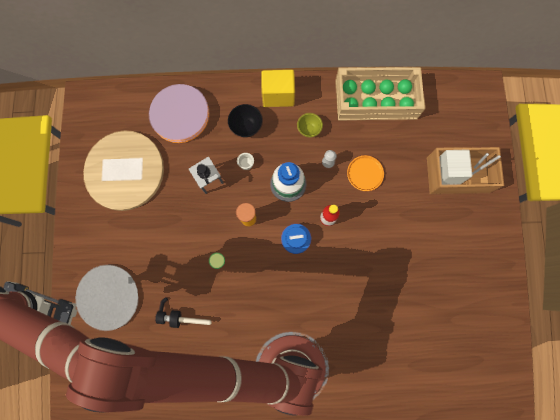

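View pics/side0.png

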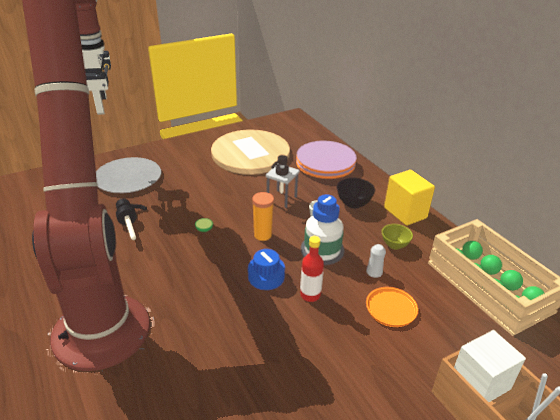

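The top view shows the cap on the jug at (289,173), with the larger loose cap at (296,239). The pump in its stand is at (205,172), with another pump lying at (180,319), and the saucer is at (366,173). In the side view the cap is at (327,207), the loose cap at (266,268), the pump at (282,165), the lying pump at (127,215) and the saucer at (392,307). I choose the cap on the jug and the pump in the stand, and check both in one close crop.

```bash
cat > m.py <<'E'
from h import *
ia=manip.camera_info('top');ib=manip.camera_info('side')
a=cv2.imread('pics/top0.png');b=cv2.imread('pics/side0.png')
def blobs(im,lo,hi,roi,n=2):
    x0,y0,x1,y1=roi;h=cv2.cvtColor(im,cv2.COLOR_BGR2HSV)[y0:y1,x0:x1]
    m=cv2.inRange(h,np.array(lo),np.array(hi));k,l,s,c=cv2.connectedComponentsWithStats(m)
    o=sorted(range(1,k),key=lambda i:-s[i,4])[:n]
    return [(np.round(c[i]+[x0,y0],2),s[i,4],s[i,:4]+[x0,y0,0,0]) for i in o]
if __name__=='__main__':
    # saucer
    for im,i,r in((a,ia,(340,145,395,200)),(b,ib,(355,280,430,335))):
        q=blobs(im,(5,150,100),(22,255,255),r,1)[0];print('saucer',q,onz(i,q[0],6))
    st=[]
    for im,i,r in((a,ia,(278,162,302,186)),(b,ib,(312,190,342,225))):
        x0,y0,x1,y1=r
        q=blobs(im,(100,120,60),(130,255,255),r,1);w=blobs(im,(0,0,150),(180,110,255),(x0+5,y0,x1-5,y0+18),2);print('cap',q,w);st.append((q,w))
    for im,i,r in((a,ia,(192,155,222,190)),(b,ib,(268,150,298,190))):
        q=blobs(im,(0,0,0),(180,255,55),r,2);print('pump',q)
        q=blobs(im,(0,0,110),(180,70,255),r,2);print('plate',q)
    A=cv2.resize(a[140:210,180:310],None,fx=4,fy=4,interpolation=cv2.INTER_CUBIC);B=cv2.resize(b[145:245,255:355],None,fx=2.8,fy=2.8,interpolation=cv2.INTER_CUBIC)
    cv2.imwrite('pics/crop.png',np.hstack([A,B]))
E
python3 m.py
```

```text
saucer (array([364.13, 173.5 ]), np.int32(1462), array([340, 148,  51,  52])) [ 587.35364881 -243.30069845    6.        ]
saucer (array([391.11, 306.72]), np.int32(1976), array([360, 280,  64,  52])) [ 590.03600322 -247.55855717    6.        ]
cap [(array([288.26, 173.63]), np.int32(349), array([278, 162,  21,  23]))] [(array([288.42, 170.56]), np.int32(36), array([286, 166,   6,  10]))]
cap [(array([325.74, 209.19]), np.int32(538), array([313, 195,  26,  28]))] [(array([326.68, 199.04]), np.int32(28), array([323, 195,   9,   8])), (array([326.5, 194. ]), np.int32(4), array([325, 194,   4,   1]))]
pump [(array([202.82, 171.  ]), np.int32(124), array([197, 165,  13,  13])), (array([206.25, 181.  ]), np.int32(8), array([205, 179,   3,   5]))]
plate [(array([204.78, 172.05]), np.int32(381), array([192, 157,  28,  32]))]
pump [(array([286.67, 172.  ]), np.int32(3), array([286, 171,   2,   3])), (array([272.5, 167. ]), np.int32(2), array([272, 167,   2,   1]))]
plate [(array([282.62, 175.85]), np.int32(310), array([268, 166,  30,  24])), (array([281.69, 166.  ]), np.int32(13), array([280, 165,   5,   3]))]
```

View pics/crop.png

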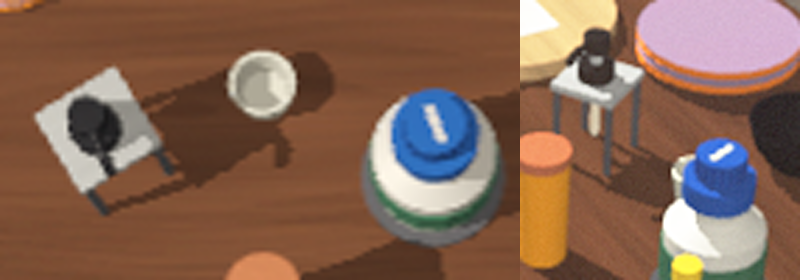

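The crop confirms the choice: a blue stepped cap with a white stripe sits on the jug's neck. The black pump stands upright in the stand's plate, with its spout pointing towards the robot in the image (down and slightly right).

```bash
python3 - <<'E'
from m import *
for n,p,q in(('stripe',(288.42,170.56),(326.68,199.04)),('pumphead',(202.5,168.7),(282.5,157.5)),('platec',(205.1,172),(282.3,173.5))):
    x,e=tri([ray(ia,p),ray(ib,q)]);print(n,np.round(x,1),np.round(e,1))
s=[]
for im,i,r in((a,ia,(340,145,395,200)),(b,ib,(355,280,430,335))):
    x0,y0,x1,y1=r;h=cv2.cvtColor(im,cv2.COLOR_BGR2HSV)[y0:y1,x0:x1];m=cv2.inRange(h,(5,200,150),(22,255,255))
    c=max(cv2.findContours(m,0,1)[0],key=cv2.contourArea);el=cv2.fitEllipse(c);p=np.array(el[0])+[x0,y0];s.append(p);print('saucer',np.round(p,1),np.round(el[1],1),np.round(onz(i,p,11),1))
x,e=tri([ray(ia,s[0]),ray(ib,s[1])]);print(np.round(x,1),np.round(e,1))
print('juice',onz(ia,(246,212),122)[:2],'sauce',onz(ia,(333.5,209),168)[:2],'shaker',onz(ia,(330,155),82)[:2],'ramekin',onz(ia,(246,160.5),34)[:2],'dip',onz(ia,(310,125),40)[:2],'bigcap',onz(ia,(296,238),47)[:2])
print('spout',onz(ia,(180+110/4,140+165/4),136)-onz(ia,(180+92/4,140+117/4),136))
R=cv2.Rodrigues
from scipy.spatial.transform import Rotation as Ro
i=manip.camera_info('wrist');t=manip.read_state();M=Ro.from_quat(t['tcp_rot']).as_matrix();T=np.array(i['T']);print(np.round(M.T@(T[:3,3]-t['tcp_pos'])),np.round(M.T@T[:3,:3],2),i['intrinsics'][0][0])
E
```

```text
stripe [561.9  -3.8 160.9] [1.1 1.1]
pumphead [579.7 240.6 141.9] [1.2 1.2]
platec [583.2 242.6  87.6] [0. 0.]
saucer [365.1 173. ] [33.4 36. ] [ 587.6 -245.5   11. ]
saucer [391.8 308.2] [36.3 48.2] [ 584.8 -255.    11. ]
[ 5.913e+02 -2.480e+02  5.000e-01] [1.1 1.1]
juice [453.37526883 119.57542948] sauce [ 447.29539607 -123.50518162] shaker [ 627.09687785 -130.24237473] ramekin [630.76150134 124.59073046] dip [738.98469843 -76.92840845] bigcap [384.71566922 -22.02935854]
spout [-35.77437391 -13.19408999   0.        ]
[  74.   -0. -167.] [[-0.    0.96  0.27]
 [ 1.    0.   -0.  ]
 [-0.    0.27 -0.96]] 321.50031824521466
```

The rows are not in the units I measure in: shifts go in shares of 800 mm and turns go in shares of 2 rad. I convert before sending: -536 mm is -0.67, -484 mm is -0.605, 1.78 rad is 0.89.

```bash
cat > go.py <<'E'
# prints shift in tool axes from current commanded~measured pose to world target x y z [yaw of tool y in deg]
import sys,numpy as np
from plant import manip
from scipy.spatial.transform import Rotation as Ro
a=[float(v) for v in sys.argv[1:]]
s=manip.read_state();M=Ro.from_quat(s['tcp_rot'])
print('t',s['t'],'tcp',np.round(s['tcp_pos'],1),'yaw y',np.degrees(np.arctan2(M.as_matrix()[1,1],M.as_matrix()[0,1])),'j',np.round(s['joints'],2),'F',np.round(s['wrist_force'],1))
if a:
    print('shift',np.round(M.inv().apply(np.array(a[:3])-s['tcp_pos']),1))
if len(a)>3:
    y=np.radians(a[3]);Y=np.array([np.cos(y),np.sin(y),0]);Z=np.array([0,0,-1.]);G=Ro.from_matrix(np.c_[np.cross(Y,Z),Y,Z])
    print('rot',np.round((M.inv()*G).as_rotvec(),3))
E
```

{"name": "pendant", "arguments": {
  "offsets": {"deltas":[[0,0,-0.0375,0,0,0],[-0.67,-0.605,-0.0513,0,0,0.89],[-0.67,-0.605,-0.0513,0,0,0.89],[-0.67,-0.605,-0.0513,0,0,0.89],[-0.67,-0.605,-0.0513,0,0,0.89],[-0.67,-0.605,-0.0513,0,0,0.89],[-0.67,-0.605,-0.0513,0,0,0.89],[-0.67,-0.605,-0.0513,0,0,0.89]]},
  "finger_gap": 93
}}

```text
t: 1.1
tcp_pos: [418.0, 239.9, 255.3]
tcp_rot: [0.726, 0.687, -0.0, -0.0]
wrist_force: [0.7, 0.5, -0.1]
gripper_width: 93.0
grasp_force: 0.0
```

```bash
python3 go.py 562 -4 260 -30
```

```text
t 1.1 tcp [418.  239.9 255.3] yaw y -3.1657755823124165 j [-0.86  0.33  0.4   1.85 -0.15  0.99 -0.45] F [ 0.7  0.5 -0.1]
shift [-235.5  157.2   -4.8]
rot [-0.    -0.     0.468]
```

In the tool's units: -235 mm is -0.2938, 157 mm is 0.1963, 0.468 rad is 0.234.

{"name": "pendant", "arguments": {
  "offsets": {"deltas":[[-0.2938,0.1963,-0.0063,0,0,0.234],[-0.2938,0.1963,-0.0063,0,0,0.234],[-0.2938,0.1963,-0.0063,0,0,0.234],[-0.2938,0.1963,-0.0063,0,0,0.234],[-0.2938,0.1963,-0.0063,0,0,0.234],[-0.2938,0.1963,-0.0063,0,0,0.234],[-0.2938,0.1963,-0.0063,0,0,0.234],[-0.2938,0.1963,-0.0063,0,0,0.234]]}
}}

```text
t: 2.1
tcp_pos: [562.1, 1.3, 260.1]
tcp_rot: [0.864, 0.504, -0.0, -0.001]
wrist_force: [0.3, 0.0, 0.3]
gripper_width: 92.6
grasp_force: 0.0
```

```bash
python3 go.py 562 -4 260 -30; python3 - <<'E'
from h import *
snap('wrist','w1.png')
i=manip.camera_info('wrist');np.save('w1T.npy',i['T']);print(proj(i,(562,-4,161)))
E
```

```text
t 2.1 tcp [562.1   1.3 260.1] yaw y -29.466999530278212 j [-0.39  0.48  0.54  1.63 -0.27  1.11 -0.29] F [0.3 0.  0.3]
shift [-4.7  2.5  0.1]
rot [-0.001 -0.001  0.009]
[284.62969576 210.56532993]
```

View pics/w1.png

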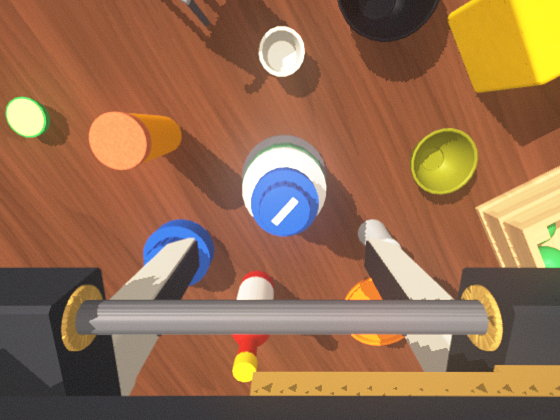

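The wrist view shows the cap on the jug, with its white stripe at about (285,212) and its skirt at (285,203). The loose cap is at (180,245) and the sauce at (250,320). I now refine the cap's axis.

```bash
cat > cap.py <<'E'
from h import *
import sys
def capfit(im,i,roi,z=161):
    x0,y0,x1,y1=roi;h=cv2.cvtColor(im,cv2.COLOR_RGB2HSV)[y0:y1,x0:x1]
    m=cv2.inRange(h,(100,120,40),(130,255,255));c=max(cv2.findContours(m,0,1)[0],key=cv2.contourArea);f=np.zeros_like(m);cv2.drawContours(f,[c],-1,255,-1)
    w=cv2.inRange(h,(0,0,150),(180,110,255))&cv2.erode(f,np.ones((9,9)))
    M=cv2.moments(w,True);p=np.array([M['m10'],M['m01']])/M['m00']+[x0,y0];r=cv2.minEnclosingCircle(c);el=cv2.fitEllipse(cv2.convexHull(c))
    q=np.array(el[0])+[x0,y0]
    print('stripe',p,onz(i,p,z),'blob',q,el[1],onz(i,q,z-33)); return p
if __name__=='__main__':
    im=cv2.cvtColor(cv2.imread('pics/w1.png'),cv2.COLOR_BGR2RGB);i=manip.camera_info('wrist');i=dict(i);i['T']=np.load('w1T.npy')
    p=capfit(im,i,(235,150,335,245))
    x,e=tri([ray(i,p),ray(manip.camera_info('top'),(288.42,170.56)),ray(manip.camera_info('side'),(326.68,199.04))]);print(x,e)
E
python3 cap.py; python3 go.py 562 -4 260 -30
```

```text
stripe [285.00974026 209.31168831] [562.83594642  -3.18027163 161.        ] blob [284.11977768 201.96222687] (66.77420043945312, 67.59394073486328) [561.31793012  -4.81433733 128.        ]
[562.34315535  -3.46421407 160.35191277] [np.float64(0.4157374684781431), np.float64(1.2836593965690075), np.float64(0.9644001407472842)]
t 2.15 tcp [562.2   1.1 260.2] yaw y -29.473310435045818 j [-0.39  0.48  0.54  1.63 -0.27  1.11 -0.29] F [0.1 0.5 1.4]
shift [-4.6  2.3  0.2]
rot [-0.001 -0.001  0.009]
```

In the tool's units: 90 mm is 0.1125, -4.4 mm is -0.0055.

{"name": "pendant", "arguments": {
  "offsets": {"deltas":[[-0.0055,0.0029,0,0,0,0],[-0.0055,0.0029,0.0625,0,0,0],[-0.0055,0.0029,0.0938,0,0,0],[-0.0055,0.0029,0.1125,0,0,0],[-0.0055,0.0029,0.1125,0,0,0]]}
}}

```text
t: 2.78
tcp_pos: [562.2, -5.7, 169.8]
tcp_rot: [0.864, 0.503, -0.001, -0.0]
wrist_force: [0.3, -0.0, 0.4]
gripper_width: 92.9
grasp_force: 0.0
```

```bash
python3 go.py 562.3 -3.8 140 -30
```

```text
t 2.775 tcp [562.2  -5.7 169.8] yaw y -29.63983955815191 j [-0.35  0.57  0.5   1.76 -0.34  0.9  -0.22] F [ 0.3 -0.   0.4]
shift [ 1.7 -0.8 29.8]
rot [-0.001  0.001  0.006]
```

In the tool's units: 29 mm is 0.0363, 15 mm is 0.0188.

{"name": "pendant", "arguments": {
  "offsets": {"deltas":[[0.0021,-0.001,0.0188,0,0,0],[0.0021,-0.001,0.0363,0,0,0],[0.0021,-0.001,0.0363,0,0,0],[0.0021,-0.001,0.0363,0,0,0]]}
}}

```text
t: 3.28
tcp_pos: [562.9, -4.0, 141.5]
tcp_rot: [0.865, 0.503, 0.0, 0.0]
wrist_force: [0.3, -0.4, 0.9]
gripper_width: 93.3
grasp_force: 0.0
```

{"name": "pendant", "arguments": {
  "offsets": {"deltas":[[0,0,0,0,0,0],[0,0,0,0,0,0],[0,0,0,0,0,0],[0,0,0,0,0,0],[0,0,0,0,0,0],[0,0,0,0,0,0],[0,0,0,0,0,0]]},
  "finger_gap": 35,
  "grip_force": 25
}}

```text
t: 4.15
tcp_pos: [562.3, -3.7, 141.3]
tcp_rot: [0.864, 0.503, -0.0, -0.0]
wrist_force: [-0.7, -0.5, 0.4]
gripper_width: 43.6
grasp_force: 25.0
```

```bash
python3 go.py 562.3 -3.8 140 -30
```

```text
t 4.15 tcp [562.3  -3.7 141.3] yaw y -29.64194375937533 j [-0.33  0.61  0.48  1.79 -0.36  0.84 -0.2 ] F [-0.7 -0.5  0.4]
shift [-0.1 -0.   1.3]
rot [-0.001  0.     0.006]
```

In the tool's units: 11 mm is 0.0138, 10 mm is 0.0125.

{"name": "pendant", "arguments": {
  "offsets": {"deltas":[[0,0,0.005,0,0,0],[0,0,0.0088,0,0,0],[0,0,0.0125,0,0,0],[0,0,0.0138,0,0,0],[0,0,0.0138,0,0,0]]},
  "grip_force": 35
}}

```text
t: 4.78
tcp_pos: [562.5, -3.7, 133.6]
tcp_rot: [0.864, 0.503, 0.001, -0.001]
wrist_force: [-7.7, 3.0, 20.9]
gripper_width: 43.4
grasp_force: 35.0
```

```bash
python3 go.py 562.3 -3.8 130.5 -30
```

```text
t 4.775 tcp [562.5  -3.7 133.6] yaw y -29.646561203936805 j [-0.33  0.62  0.47  1.79 -0.37  0.82 -0.19] F [-7.7  3.  20.9]
shift [-0.2 -0.1  3.1]
rot [-0.001 -0.002  0.006]
```

In the tool's units: 1 mm is 0.0013, -1.05 rad is -0.525.

{"name": "pendant", "arguments": {
  "offsets": {"deltas":[[0,0,0.0013,0,0,-0.075],[0,0,0.0013,0,0,-0.15],[0,0,0.0013,0,0,-0.225],[0,0,0.0013,0,0,-0.3],[0,0,0.0013,0,0,-0.375],[0,0,0.0013,0,0,-0.45],[0,0,0.0013,0,0,-0.525],[0,0,0.0013,0,0,-0.525]]}
}}

```text
t: 5.78
tcp_pos: [562.9, -3.3, 133.6]
tcp_rot: [0.495, 0.869, 0.001, 0.0]
wrist_force: [-8.0, 0.1, 24.4]
gripper_width: 43.2
grasp_force: 35.0
```

```bash
python3 go.py 562.3 -3.8 130.5 30
```

```text
t 5.775 tcp [562.9  -3.3 133.6] yaw y 30.596834806507484 j [-0.14  0.58  0.16  1.79 -0.13  0.78  0.63] F [-8.   0.1 24.4]
shift [-0.1 -0.7  3.1]
rot [ 0.003 -0.001  0.01 ]
```

In the tool's units: -100 mm is -0.125, -75 mm is -0.0938.

{"name": "pendant", "arguments": {
  "offsets": {"deltas":[[0,0,-0.005,0,0,0],[0,0,-0.01,0,0,0],[0,0,-0.0188,0,0,0],[0,0,-0.0375,0,0,0],[0,0,-0.0625,0,0,0],[0,0,-0.0938,0,0,0],[0,0,-0.125,0,0,0],[0,0,-0.125,0,0,0]]}
}}

```text
t: 6.78
tcp_pos: [564.3, -4.7, 231.6]
tcp_rot: [0.496, 0.868, 0.001, 0.003]
wrist_force: [0.4, 0.2, -0.7]
gripper_width: 43.4
grasp_force: 35.0
```

```bash
python3 go.py 588 -246 240 90; python3 - <<'E'
from h import *
snap('wrist','w2.png');np.save('w2T.npy',manip.camera_info('wrist')['T'])
E
```

```text
t 6.775 tcp [564.3  -4.7 231.6] yaw y 30.474481878048515 j [-0.16  0.47  0.19  1.67 -0.1   1.01  0.6 ] F [ 0.4  0.2 -0.7]
shift [-220.1 -101.9   -8.1]
rot [ 0.002  0.005 -1.039]
```

View pics/w2.png

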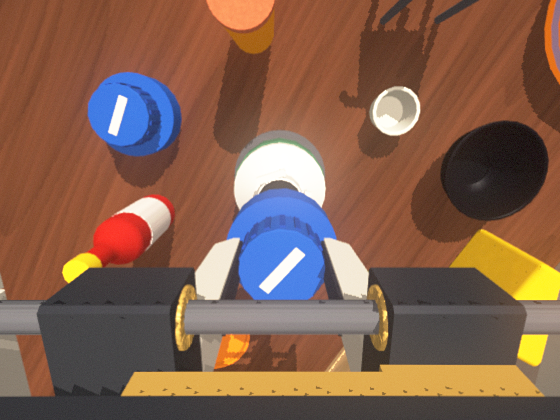

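The wrist view shows the cap held in the fingers at about (283,260), with the open jug neck just behind it at (280,180). It is off cleanly. I carry it to the saucer, for which 25 mm of tolerance is ample.

In the tool's units: -220 mm is -0.275, -103 mm is -0.1288.

```bash
python3 go.py 588 -246 232 30
```

```text
t 6.825 tcp [563.1  -4.4 230. ] yaw y 30.484778250815953 j [-0.16  0.47  0.19  1.67 -0.1   1.01  0.6 ] F [-0.1  0.  -0.1]
shift [-220.8 -101.1   -1.8]
rot [0.001 0.001 0.008]
```

{"name": "pendant", "arguments": {
  "offsets": {"deltas":[[-0.275,-0.1288,0,0,0,0],[-0.275,-0.1288,0,0,0,0],[-0.275,-0.1288,0,0,0,0],[-0.275,-0.1288,0,0,0,0],[-0.275,-0.1288,0,0,0,0],[-0.275,-0.1288,0,0,0,0],[-0.275,-0.1288,0,0,0,0]]}
}}

```text
t: 7.7
tcp_pos: [585.9, -243.3, 228.7]
tcp_rot: [0.495, 0.869, 0.001, -0.001]
wrist_force: [-0.5, -0.4, 0.1]
gripper_width: 43.4
grasp_force: 35.0
```

```bash
python3 go.py 588.5 -246.5 60 30;  python3 - <<'E'
from h import *
snap('side','s2.png');snap('top','t2.png')
A=cv2.imread('pics/s2.png')[120:400,300:560];B=cv2.imread('pics/t2.png')[120:260,300:440]
cv2.imwrite('pics/p2.png',np.hstack([cv2.resize(A,(520,560)),cv2.resize(B,(280,280)).repeat(2,0)]))
E
```

```text
t 7.7 tcp [ 585.9 -243.3  228.7] yaw y 30.694149050518913 j [ 0.24  0.59  0.2   1.46 -0.13  1.11  1.01] F [-0.5 -0.4  0.1]
shift [ -4.4   0.6 168.7]
rot [ 0.    -0.002  0.012]
```

View pics/p2.png

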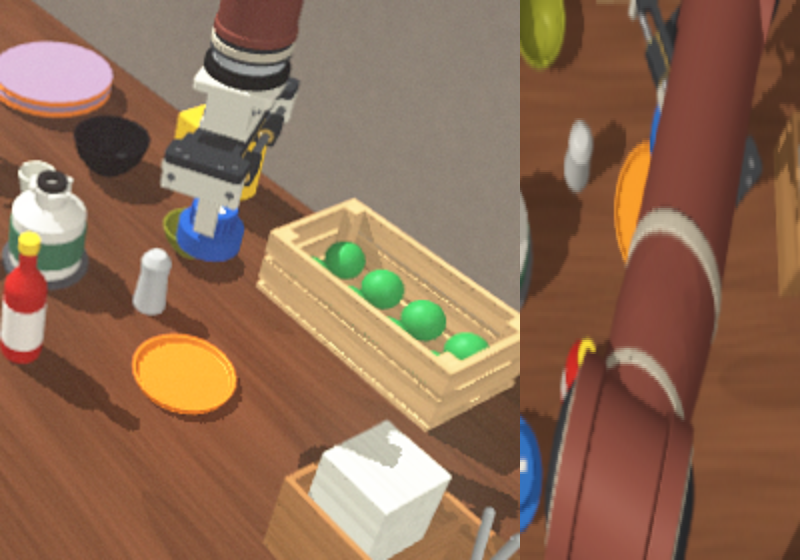

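The side view shows the cap held level above the saucer (in the crop, cap at (210,232), saucer at (185,373)). The jug's mouth is open at (50,182).

In the tool's units: 188 mm is 0.235, 184 mm is 0.23.

{"name": "pendant", "arguments": {
  "offsets": {"deltas":[[-0.0038,0.0013,0.0625,0,0,0],[-0.005,0.0013,0.125,0,0,0],[-0.005,0.0013,0.1875,0,0,0],[-0.005,0.0013,0.2188,0,0,0],[-0.005,0.0013,0.23,0,0,0],[-0.005,0.0013,0.235,0,0,0],[-0.005,0.0013,0.235,0,0,0]]}
}}

```text
t: 8.68
tcp_pos: [589.4, -248.8, 42.4]
tcp_rot: [0.496, 0.868, 0.0, 0.001]
wrist_force: [-0.8, -0.1, 0.6]
gripper_width: 43.4
grasp_force: 35.0
```

{"name": "pendant", "arguments": {
  "offsets": {"deltas":[[0,0,0.0038,0,0,0],[0,0,0.0063,0,0,0],[0,0,0.0088,0,0,0],[0,0,0.0088,0,0,0]]}
}}

```text
t: 9.18
tcp_pos: [588.3, -248.6, 34.2]
tcp_rot: [0.496, 0.868, -0.0, -0.0]
wrist_force: [0.1, -0.6, -0.9]
gripper_width: 43.6
grasp_force: 35.0
```

```bash
python3 go.py 588.5 -246.5 32.5 30
```

```text
t 9.175 tcp [ 588.3 -248.6   34.2] yaw y 30.507839563279607 j [ 0.27  0.81  0.16  1.63 -0.18  0.71  1.05] F [ 0.1 -0.6 -0.9]
shift [1.7 1.2 1.7]
rot [-0.    -0.     0.009]
```

In the tool's units: 3 mm is 0.0038, 2 mm is 0.0025.

{"name": "pendant", "arguments": {
  "offsets": {"deltas":[[0,0,0.0013,0,0,0],[0,0,0.0025,0,0,0],[0,0,0.0038,0,0,0],[0,0,0.0038,0,0,0]]}
}}

```text
t: 9.68
tcp_pos: [588.6, -248.7, 32.3]
tcp_rot: [0.496, 0.868, 0.0, 0.0]
wrist_force: [-1.2, 0.3, 5.4]
gripper_width: 43.3
grasp_force: 35.0
```

{"name": "pendant", "arguments": {
  "offsets": {"deltas":[[0,0,0.0013,0,0,0],[0,0,0.0013,0,0,0]]}
}}

```text
t: 9.93
tcp_pos: [588.5, -248.7, 32.3]
tcp_rot: [0.496, 0.868, 0.0, 0.0]
wrist_force: [-2.7, 1.0, 11.3]
gripper_width: 43.5
grasp_force: 35.0
```

In the tool's units: -1.5 mm is -0.0019.

{"name": "pendant", "arguments": {
  "offsets": {"deltas":[[0,0,-0.0019,0,0,0],[0,0,-0.0019,0,0,0],[0,0,-0.0019,0,0,0],[0,0,-0.0019,0,0,0],[0,0,-0.0019,0,0,0],[0,0,-0.0019,0,0,0]]},
  "finger_gap": 75
}}

```text
t: 10.68
tcp_pos: [588.5, -248.7, 31.7]
tcp_rot: [0.496, 0.868, -0.0, -0.0]
wrist_force: [-0.3, -1.0, -0.3]
gripper_width: 75.0
grasp_force: 0.0
```

{"name": "pendant", "arguments": {
  "offsets": {"deltas":[[0,0,-0.025,0,0,0],[0,0,-0.0625,0,0,0],[0,0,-0.1125,0,0,0],[0,0,-0.175,0,0,0],[0,0,-0.2438,0,0,0],[0,0,-0.2438,0,0,0]]}
}}

```text
t: 11.42
tcp_pos: [591.3, -250.4, 234.2]
tcp_rot: [0.496, 0.868, 0.001, 0.007]
wrist_force: [-0.2, -0.9, 0.8]
gripper_width: 74.8
grasp_force: 0.0
```

```bash
python3 go.py 582 241.5 230 110; python3 - <<'E'
from m import *
im,i=snap('wrist','w3.png'); print(proj(i,(588,-247,52)))
from cap import capfit
p=proj(i,(588,-247,40)).astype(int);capfit(im,i,(p[0]-70,max(0,p[1]-70),p[0]+70,p[1]+70),52)
h=cv2.cvtColor(im,cv2.COLOR_RGB2HSV);m=cv2.inRange(h,(5,200,150),(22,255,255));m[:, :150]=0;m[290:]=0
c=max(cv2.findContours(m,0,1)[0],key=cv2.contourArea);el=cv2.fitEllipse(cv2.convexHull(c));print('saucer',el,onz(i,el[0],11))
E
```

```text
t 11.425 tcp [ 591.3 -250.4  234.2] yaw y 30.495823960378534 j [ 0.25  0.59  0.21  1.44 -0.13  1.11  1.01] F [-0.2 -0.9  0.8]
shift [428.7 241.5   1.4]
rot [-1.000e-03  1.500e-02 -1.388e+00]
[280.61110707 182.84738131]
stripe [nan nan] [nan nan nan] blob [281.73853302 177.1086731 ] (44.48394775390625, 48.5431022644043) [ 589.18807609 -246.18766995   19.        ]
saucer ((279.2574157714844, 170.45953369140625), (86.30603790283203, 92.2939682006836), 89.55858612060547) [ 583.26495137 -241.96036025   11.        ]cap.py:7: RuntimeWarning: invalid value encountered in divide
  M=cv2.moments(w,True);p=np.array([M['m10'],M['m01']])/M['m00']+[x0,y0];r=cv2.minEnclosingCircle(c);el=cv2.fitEllipse(cv2.convexHull(c))
```

View pics/w3.png

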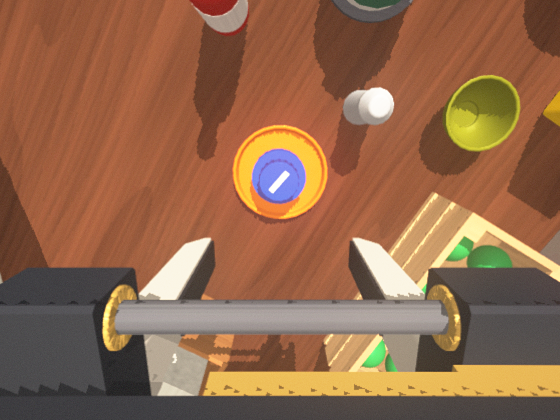

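The cap (stripe at (279,182)) sits upright inside the saucer (ring centred on (280,172)), let go, with its centre about 5 mm from the saucer's. Next is the pump.

In the tool's units: 428 mm is 0.535, 241 mm is 0.3013, -1.388 rad is -0.694.

{"name": "pendant", "arguments": {
  "offsets": {"deltas":[[0.535,0.3013,0,0,0,-0.694],[0.535,0.3013,0,0,0,-0.694],[0.535,0.3013,0,0,0,-0.694],[0.535,0.3013,0,0,0,-0.694],[0.535,0.3013,0,0,0,-0.694],[0.535,0.3013,0,0,0,-0.694],[0.535,0.3013,0,0,0,-0.694],[0.535,0.3013,0,0,0,-0.694]]},
  "finger_gap": 60
}}

```text
t: 12.48
tcp_pos: [577.4, 244.7, 225.8]
tcp_rot: [-0.176, 0.984, 0.0, -0.001]
wrist_force: [0.6, 0.5, -0.6]
gripper_width: 60.0
grasp_force: 0.0
```

{"name": "pendant", "arguments": {
  "offsets": {"deltas":[[0,0,0,0,0,0],[0,0,0,0,0,0]]}
}}

```text
t: 12.72
tcp_pos: [578.4, 241.0, 225.7]
tcp_rot: [-0.174, 0.985, -0.001, -0.001]
wrist_force: [-0.0, -0.4, 0.1]
gripper_width: 59.9
grasp_force: 0.0
```

```bash
python3 go.py 582 241.5 230 110
```

```text
t 12.725 tcp [578.4 241.  225.7] yaw y 109.98552787760744 j [-0.32  0.58 -0.19  1.48  0.12  1.1   1.39] F [-0.  -0.4  0.1]
shift [-3.5 -0.8 -4.3]
rot [-0.002 -0.003 -0.   ]
```

```bash
python3 - <<'E'
from m import *
im,i=snap('wrist','w4.png');np.save('w4T.npy',i['T'])
p=proj(i,(581,241,142));print(p,proj(i,(582,241.5,92)))
cv2.imwrite('pics/w4c.png',cv2.resize(cv2.imread('pics/w4.png')[130:330,150:410],None,fx=3,fy=3,interpolation=cv2.INTER_CUBIC))
E
```

```text
[281.50495019 213.66154422] [281.70159402 199.74107084]
```

View pics/w4c.png

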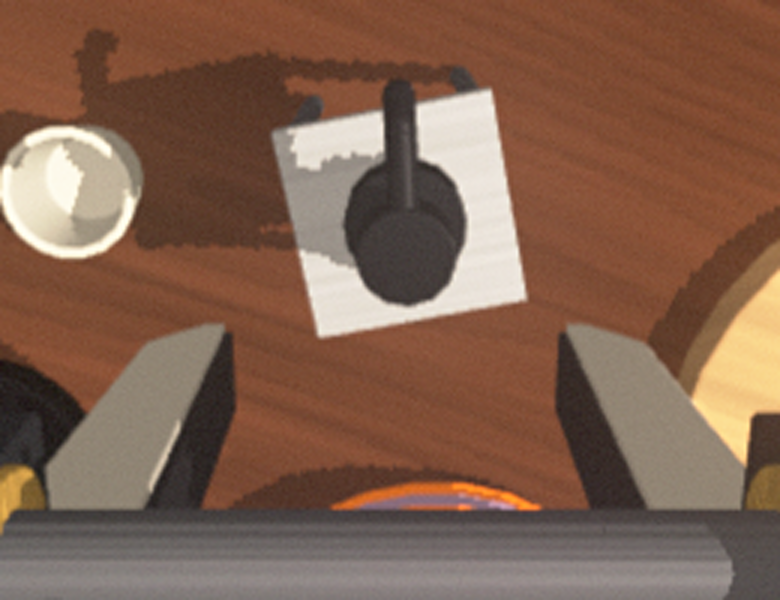

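The crop shows the pump's head at crop (406,254), i.e. image (285.3,214.7). Its collar is at (285,204), and the spout points straight up in the image, so the fingers will close across it.

```bash
python3 - <<'E'
from m import *
i=dict(manip.camera_info('wrist'));i['T']=np.load('w4T.npy')
print(onz(i,(285.3,214.7),142),onz(i,(285,204.3),110),onz(i,(283.2,200.6),92))
x,e=tri([ray(i,(285.3,214.7)),ray(ia,(202.5,168.7)),ray(ib,(282.5,157.5))]);print(x,e)
E
python3 go.py 581 239.5 114 110
```

```text
[580.77797758 244.21329255 142.        ] [580.66579051 244.22802618 110.        ] [582.3129837  243.15418555  92.        ]
[580.76007766 242.67906961 140.31526603] [np.float64(1.7682369199893566), np.float64(2.15066937416959), np.float64(1.3831809716928696)]
t 12.775 tcp [578.9 240.  226. ] yaw y 109.87710566657587 j [-0.32  0.58 -0.18  1.48  0.12  1.1   1.39] F [ 0.4  0.5 -0.7]
shift [ -2.   -0.9 112. ]
rot [-0.002 -0.002 -0.002]
```

In the tool's units: 97 mm is 0.1213, 80 mm is 0.1.

{"name": "pendant", "arguments": {
  "offsets": {"deltas":[[-0.0038,0.0025,0.025,0,0,0],[-0.0038,0.0025,0.0625,0,0,0],[-0.0038,0.0025,0.1,0,0,0],[-0.0038,0.0025,0.1213,0,0,0],[-0.0038,0.0025,0.1213,0,0,0],[-0.0038,0.0025,0.1213,0,0,0]]}
}}

```text
t: 13.52
tcp_pos: [581.9, 245.3, 131.0]
tcp_rot: [-0.174, 0.985, 0.0, 0.001]
wrist_force: [-0.4, 0.3, -0.8]
gripper_width: 59.9
grasp_force: 0.0
```

```bash
python3 go.py 580.8 243.5 114 110
```

```text
t 13.525 tcp [581.9 245.3 131. ] yaw y 109.9915647840503 j [-0.33  0.68 -0.17  1.58  0.14  0.89  1.36] F [-0.4  0.3 -0.8]
shift [ 1.7 -1.3 17. ]
rot [-0.     0.002 -0.   ]
```

In the tool's units: 16 mm is 0.02, 8 mm is 0.01.

{"name": "pendant", "arguments": {
  "offsets": {"deltas":[[0.0013,-0.0016,0.01,0,0,0],[0.0013,-0.0016,0.02,0,0,0],[0.0013,-0.0016,0.02,0,0,0],[0.0013,-0.0016,0.02,0,0,0]]}
}}

```text
t: 14.02
tcp_pos: [580.5, 243.9, 113.8]
tcp_rot: [-0.174, 0.985, 0.0, -0.0]
wrist_force: [-0.1, 0.2, -0.2]
gripper_width: 59.9
grasp_force: 0.0
```

{"name": "pendant", "arguments": {
  "offsets": {"deltas":[[0,0,0,0,0,0],[0,0,0,0,0,0],[0,0,0,0,0,0],[0,0,0,0,0,0],[0,0,0,0,0,0],[0,0,0,0,0,0]]},
  "finger_gap": 20,
  "grip_force": 25
}}

```text
t: 14.78
tcp_pos: [580.5, 244.0, 113.9]
tcp_rot: [-0.174, 0.985, 0.0, 0.0]
wrist_force: [-0.5, 0.5, -0.1]
gripper_width: 27.2
grasp_force: 25.0
```

```bash
python3 go.py 580.8 243.5 260 110
```

```text
t 14.775 tcp [580.5 244.  113.9] yaw y 110.05090070192696 j [-0.33  0.7  -0.17  1.6   0.15  0.86  1.36] F [-0.5  0.5 -0.1]
shift [  -0.2   -0.5 -146.1]
rot [0.    0.    0.001]
```

In the tool's units: -140 mm is -0.175, -130 mm is -0.1625.

{"name": "pendant", "arguments": {
  "offsets": {"deltas":[[0,0,-0.0063,0,0,0],[0,0,-0.0188,0,0,0],[0,0,-0.05,0,0,0],[0,0,-0.0875,0,0,0],[0,0,-0.125,0,0,0],[0,0,-0.1625,0,0,0],[0,0,-0.175,0,0,0],[0,0,-0.175,0,0,0]]}
}}

```text
t: 15.78
tcp_pos: [580.5, 243.7, 254.2]
tcp_rot: [-0.174, 0.985, 0.0, 0.0]
wrist_force: [-0.1, 0.4, -1.2]
gripper_width: 26.9
grasp_force: 25.0
```

```bash
python3 go.py 562.3 -3.8 256 110
```

```text
t 15.775 tcp [580.5 243.7 254.2] yaw y 110.03426995013724 j [-0.32  0.56 -0.19  1.43  0.11  1.16  1.39] F [-0.1  0.4 -1.2]
shift [ 101.9 -226.3   -1.9]
rot [-0.     0.001  0.001]
```

In the tool's units: -144 mm is -0.18, 65 mm is 0.0813.

{"name": "pendant", "arguments": {
  "offsets": {"deltas":[[0.0813,-0.18,0,0,0,0],[0.0813,-0.18,0,0,0,0],[0.0813,-0.18,0,0,0,0],[0.0813,-0.18,0,0,0,0],[0.0813,-0.18,0,0,0,0]]}
}}

```text
t: 16.4
tcp_pos: [568.2, 87.9, 252.9]
tcp_rot: [-0.175, 0.985, 0.001, -0.001]
wrist_force: [-0.6, -0.1, -0.9]
gripper_width: 27.0
grasp_force: 25.0
```

```bash
python3 go.py; python3 - <<'E'
from m import *
im,i=snap('wrist','w5.png');np.save('w5T.npy',i['T']);s,_=snap('side','s5.png')
p=proj(i,(562.3,-3.8,132));q=proj(ib,(562.3,-3.8,132));print(p,q)
x,y=np.clip(p.astype(int),70,350)
A=cv2.imread('pics/w5.png')[max(0,y-65):y+65,max(0,x-65):x+65];
u,v=q.astype(int);B=cv2.imread('pics/s5.png')[v-100:v+40,u-70:u+70];print((x-65,y-65),(u-70,v-100))
cv2.imwrite('pics/p5.png',np.hstack([cv2.resize(A,(400,400),interpolation=2),cv2.resize(B,(400,400),interpolation=2)]))
E
```

```text
t 16.4 tcp [568.2  87.9 252.9] yaw y 110.13653643707866 j [-0.07  0.47 -0.19  1.59  0.09  1.09  1.64] F [-0.6 -0.1 -0.9]
[185.9758318  158.86694177] [325.46645629 208.77606396]
(np.int64(120), np.int64(93)) (np.int64(255), np.int64(108))
```

View pics/p5.png

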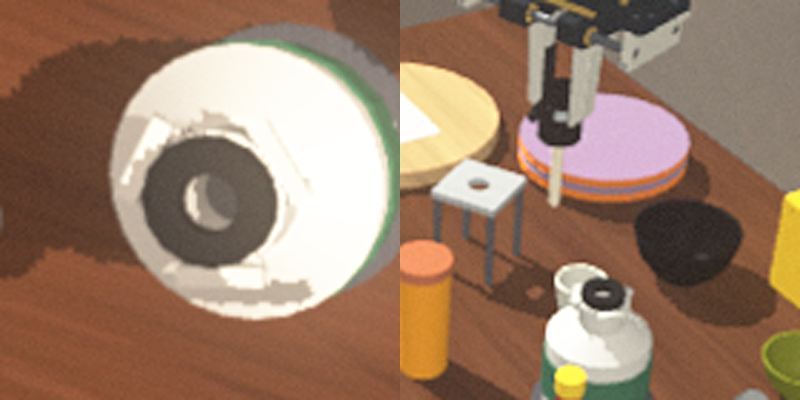

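The wrist crop shows the gasket ring centred on crop (210,201), about (188,158) in the image, with the hole clear. The side crop shows the pump hanging upright, its tip at about (309,180), and the gasket at (326,211).

```bash
cat > mouth.py <<'E'
from m import *
def gask(im,i,roi,z=132):
    x0,y0,x1,y1=roi;g=cv2.cvtColor(cv2.resize(im[y0:y1,x0:x1],None,fx=4,fy=4,interpolation=cv2.INTER_CUBIC),cv2.COLOR_BGR2HSV)
    m=cv2.inRange(g,(0,0,0),(180,120,95));c=max(cv2.findContours(m,0,1)[0],key=cv2.contourArea);el=cv2.fitEllipse(cv2.convexHull(c))
    p=(np.array(el[0])+.5)/4-.5+[x0,y0];print(np.round(p,2),np.round(np.array(el[1])/4,1),np.round(onz(i,p,z),1));return p
if __name__=='__main__':
    i=dict(manip.camera_info('wrist'));i['T']=np.load('w5T.npy')
    p=gask(cv2.imread('pics/w5.png'),i,(163,134,215,184))
    q=gask(cv2.imread('pics/s5.png'),ib,(314,201,340,219))
    print(tri([ray(i,p),ray(ib,q)]))
    print('tip pred',proj(ib,(568.2,87.9,160)),'seen 308.9 179.7')
E
python3 mouth.py
```

```text
[185.84 158.44] [38.2 42.6] [562.  -4. 132.]
[325.9  210.43] [11.6 15.1] [559.5  -9.9 132. ]
(array([563.03232213,  -5.09087089, 127.54231629]), [np.float64(0.08500167873347506), np.float64(0.08500167873352094)])
tip pred [308.18894777 180.13049123] seen 308.9 179.7
```

In the tool's units: -84 mm is -0.105, 37 mm is 0.0463.

{"name": "pendant", "arguments": {
  "offsets": {"deltas":[[0.0463,-0.105,0,0,0,0],[0.0463,-0.105,0,0,0,0],[0.0463,-0.105,0,0,0,0],[0.0463,-0.105,0,0,0,0],[0.0463,-0.105,0,0,0,0]]}
}}

```text
t: 17.12
tcp_pos: [562.9, -2.7, 253.8]
tcp_rot: [-0.176, 0.984, 0.001, 0.0]
wrist_force: [-0.2, -0.2, -0.3]
gripper_width: 27.1
grasp_force: 25.0
```

```bash
python3 go.py 562.4 -3.5 252 110;python3 - <<'E'
from mouth import *
i=dict(manip.camera_info('wrist'));i['T']=np.load('w5T.npy')
g=cv2.imread('pics/w5.png')[158,160:216];print(g.max(1))
print(onz(i,(188.2,158.5),132))
E
```

```text
t 17.125 tcp [562.9  -2.7 253.8] yaw y 110.27219202789347 j [ 0.08  0.45 -0.17  1.63  0.08  1.07  1.81] F [-0.2 -0.2 -0.3]
shift [ 0.7 -0.6  1.8]
rot [0.001 0.    0.005]
[196 203 206 200 175 148 104  74  75  86  83  86  84  86  87  87  85  87
  82 107 185 243 241 231 165 158 155 140 112 110 108 114 113 114 111 112
 109 104  99 106 103 107 107 109 108 110 107 110 107 120 229 255 252 224
 254 255]
[561.29979992  -2.02955425 132.        ]
```

In the tool's units: 16 mm is 0.02, 8 mm is 0.01.

{"name": "pendant", "arguments": {
  "offsets": {"deltas":[[0.0009,-0.0004,0.01,0,0,0],[0.0009,-0.0004,0.02,0,0,0],[0.0009,-0.0004,0.02,0,0,0],[0.0009,-0.0004,0.02,0,0,0]]}
}}

```text
t: 17.62
tcp_pos: [562.3, -5.9, 237.7]
tcp_rot: [-0.174, 0.985, 0.0, -0.0]
wrist_force: [-0.6, -0.1, -1.8]
gripper_width: 27.5
grasp_force: 25.0
```

```bash
python3 go.py 562 -3 225 110;python3 - <<'E'
from m import *
s,_=snap('side','s6.png');w,i=snap('wrist','w6.png');q=proj(ib,(562,-3,132));print(q,proj(ib,(562,-3,142)),proj(i,(562,-3,132)))
u,v=q.astype(int);B=cv2.imread('pics/s6.png')[v-50:v+20,u-35:u+35]
p=proj(i,(562,-3,132)).astype(int);A=cv2.imread('pics/w6.png')[p[1]-80:p[1]+80,p[0]-80:p[0]+80];print(p-80,(u-35,v-50))
cv2.imwrite('pics/p6.png',np.hstack([cv2.resize(A,(400,400),interpolation=2),cv2.resize(B,(400,400),interpolation=2)]))
E
```

```text
t 17.625 tcp [562.3  -5.9 237.7] yaw y 110.03832715600858 j [ 0.08  0.46 -0.17  1.65  0.09  1.03  1.81] F [-0.6 -0.1 -1.8]
shift [-0.7  2.8 12.7]
rot [ 0.    -0.     0.001]
[325.18150506 208.63692112] [325.49899587 205.32290754] [284.31815521 204.25186651]
[204 124] (np.int64(290), np.int64(158))
```

View pics/p6.png

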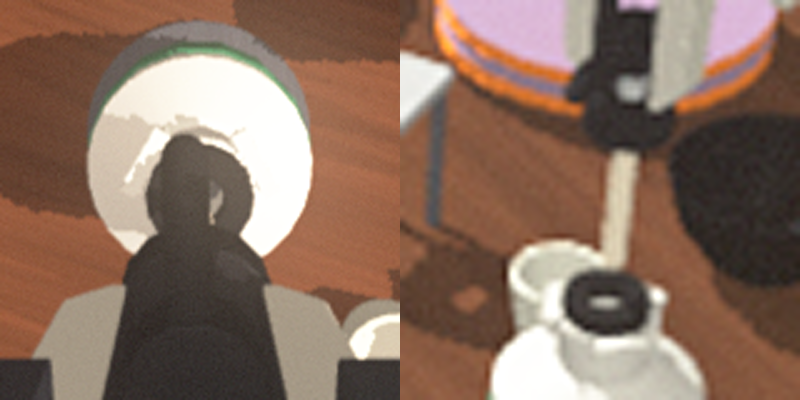

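In the wrist crop the gasket ring is centred at x=200 but the pump's axis at about x=189. In the side crop the tip (613,265) lies about 1 mm to the right of the axis. Both ask for about +2.8 mm along tool y, which agrees with the measured TCP.

The rows are not in the units I measure in: shifts go in shares of 800 mm and turns go in shares of 2 rad. I convert before sending: 2.8 mm is 0.0035, -0.6 mm is -0.0008.

{"name": "pendant", "arguments": {
  "offsets": {"deltas":[[-0.0008,0.0035,0,0,0,0],[-0.0008,0.0035,0,0,0,0],[-0.0008,0.0035,0,0,0,0],[-0.0008,0.0035,0,0,0,0]]}
}}

```text
t: 18.23
tcp_pos: [561.8, -3.2, 237.9]
tcp_rot: [-0.174, 0.985, -0.0, 0.0]
wrist_force: [1.0, 0.2, -0.4]
gripper_width: 27.3
grasp_force: 25.0
```

```bash
python3 go.py 562 -3 225 110
```

```text
t 18.225 tcp [561.8  -3.2 237.9] yaw y 110.029371922453 j [ 0.08  0.46 -0.17  1.65  0.09  1.03  1.8 ] F [ 1.   0.2 -0.4]
shift [-0.2  0.1 12.9]
rot [-0.    -0.     0.001]
```

{"name": "pendant", "arguments": {
  "offsets": {"deltas":[[0,0,0,0,0,0],[0,0,0,0,0,0]]}
}}

```text
t: 18.48
tcp_pos: [561.8, -3.1, 237.8]
tcp_rot: [-0.174, 0.985, -0.0, -0.0]
wrist_force: [-0.3, -0.2, -0.6]
gripper_width: 27.3
grasp_force: 25.0
```

```bash
python3 go.py 562 -3 225 110
```

```text
t 18.475 tcp [561.8  -3.1 237.8] yaw y 110.03265445380472 j [ 0.08  0.46 -0.17  1.65  0.09  1.03  1.8 ] F [-0.3 -0.2 -0.6]
shift [-0.2  0.  12.8]
rot [-0.    -0.     0.001]
```

Settled over the axis. I descend gently, so that any touch on the rim shows as force.

In the tool's units: 22 mm is 0.0275, 19 mm is 0.0238.

{"name": "pendant", "arguments": {
  "offsets": {"deltas":[[0,0,0.0063,0,0,0],[0,0,0.0125,0,0,0],[0,0,0.0163,0,0,0],[0,0,0.02,0,0,0],[0,0,0.0238,0,0,0],[0,0,0.0275,0,0,0],[0,0,0.0275,0,0,0]]}
}}

```text
t: 19.35
tcp_pos: [561.7, -3.0, 215.6]
tcp_rot: [-0.174, 0.985, 0.0, -0.0]
wrist_force: [-0.3, 0.5, -1.0]
gripper_width: 27.4
grasp_force: 25.0
```

```bash
python3 go.py 562 -3 160 110
```

```text
t 19.35 tcp [561.7  -3.  215.6] yaw y 110.03943852112609 j [ 0.08  0.48 -0.17  1.69  0.09  0.98  1.8 ] F [-0.3  0.5 -1. ]
shift [-0.4 -0.1 55.6]
rot [ 0.    -0.001  0.001]
```

In the tool's units: 57 mm is 0.0713, 52 mm is 0.065.

{"name": "pendant", "arguments": {
  "offsets": {"deltas":[[0,0,0.01,0,0,0],[0,0,0.0213,0,0,0],[0,0,0.0325,0,0,0],[0,0,0.0438,0,0,0],[0,0,0.055,0,0,0],[0,0,0.065,0,0,0],[0,0,0.0713,0,0,0],[0,0,0.0713,0,0,0]]}
}}

```text
t: 20.35
tcp_pos: [561.7, -3.1, 158.4]
tcp_rot: [-0.174, 0.985, 0.0, -0.0]
wrist_force: [0.8, 0.2, -0.1]
gripper_width: 27.1
grasp_force: 25.0
```

```bash
python3 go.py 562 -3 154 110
```

```text
t 20.35 tcp [561.7  -3.1 158.4] yaw y 110.03821973088091 j [ 0.07  0.55 -0.16  1.76  0.11  0.85  1.78] F [ 0.8  0.2 -0.1]
shift [-0.3 -0.1  4.4]
rot [ 0.    -0.001  0.001]
```

In the tool's units: 5 mm is 0.0063, 4.5 mm is 0.0056.

{"name": "pendant", "arguments": {
  "offsets": {"deltas":[[0,0,0.0019,0,0,0],[0,0,0.0038,0,0,0],[0,0,0.0056,0,0,0],[0,0,0.0063,0,0,0],[0,0,0.0063,0,0,0]]}
}}

```text
t: 20.98
tcp_pos: [561.8, -3.1, 153.9]
tcp_rot: [-0.174, 0.985, -0.0, 0.0]
wrist_force: [-0.8, 0.4, 0.7]
gripper_width: 27.5
grasp_force: 25.0
```

```bash
python3 go.py 562 -3 154 110
```

```text
t 20.975 tcp [561.8  -3.1 153.9] yaw y 110.03781148932543 j [ 0.07  0.55 -0.16  1.76  0.11  0.83  1.78] F [-0.8  0.4  0.7]
shift [-0.2 -0.  -0.1]
rot [-0.    -0.     0.001]
```

In the tool's units: 2 mm is 0.0025, 1 mm is 0.0013.

{"name": "pendant", "arguments": {
  "offsets": {"deltas":[[0,0,0.0013,0,0,0],[0,0,0.0025,0,0,0],[0,0,0.0025,0,0,0]]}
}}

```text
t: 21.35
tcp_pos: [562.1, -2.9, 153.2]
tcp_rot: [-0.174, 0.985, -0.0, 0.0]
wrist_force: [-2.4, -0.3, 6.6]
gripper_width: 27.2
grasp_force: 25.0
```

{"name": "pendant", "arguments": {
  "offsets": {"deltas":[[0,0,0,0,0,0],[0,0,0,0,0,0]]}
}}

```text
t: 21.6
tcp_pos: [562.1, -2.9, 153.3]
tcp_rot: [-0.174, 0.985, -0.0, 0.001]
wrist_force: [-2.1, 0.3, 7.3]
gripper_width: 27.5
grasp_force: 25.0
```

The force shows the collar on the gasket at the expected height. I release and back off upward.

In the tool's units: -1 mm is -0.0013.

{"name": "pendant", "arguments": {
  "offsets": {"deltas":[[0,0,-0.0013,0,0,0],[0,0,-0.0013,0,0,0],[0,0,-0.0013,0,0,0],[0,0,-0.0013,0,0,0],[0,0,-0.0013,0,0,0],[0,0,-0.0013,0,0,0]]},
  "finger_gap": 70
}}

```text
t: 22.35
tcp_pos: [561.8, -3.0, 152.8]
tcp_rot: [-0.174, 0.985, -0.0, -0.0]
wrist_force: [-0.9, 0.6, 0.7]
gripper_width: 69.7
grasp_force: 0.0
```

{"name": "pendant", "arguments": {
  "offsets": {"deltas":[[0,0,-0.025,0,0,0],[0,0,-0.0625,0,0,0],[0,0,-0.1125,0,0,0],[0,0,-0.1375,0,0,0],[0,0,-0.1375,0,0,0],[0,0,-0.1375,0,0,0]]}
}}

```text
t: 23.1
tcp_pos: [561.1, -3.1, 261.7]
tcp_rot: [-0.174, 0.985, 0.0, -0.001]
wrist_force: [-0.1, -0.7, -0.5]
gripper_width: 70.0
grasp_force: 0.0
```

```bash
python3 - <<'E'
from m import *
s,_=snap('side','s7.png');w,i=snap('wrist','w7.png');q=proj(ib,(562,-3,132));u,v=q.astype(int)
B=cv2.imread('pics/s7.png')[v-60:v+60,u-50:u+110]
A=cv2.imread('pics/w7.png')[110:310,180:380]
print(proj(ib,(562,-3,182))-(u-50,v-60),q-(u-50,v-60),proj(i,(562,-3,182))-(180,110))
cv2.imwrite('pics/p7.png',np.hstack([cv2.resize(A,(300,300),interpolation=2),cv2.resize(B,(400,300),interpolation=2)]))
E
```

```text
[51.80262882 43.7356404 ] [50.18150506 60.63692112] [100.62901211 103.87307367]
```

View pics/p7.png

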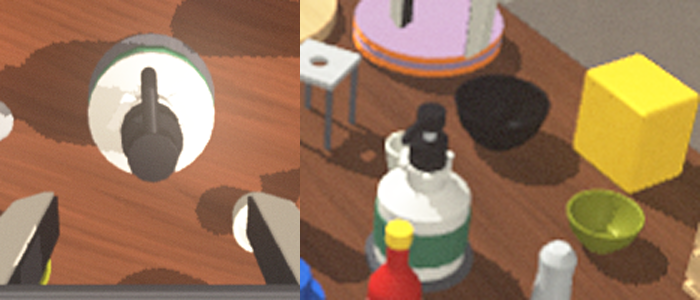

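The pump stands upright on the jug with its collar on the gasket (head at (432,115) in the side crop and (152,155) in the wrist crop, where the projection puts it). The fingers are clear, so I hand in.

```bash
python3 -c "
from plant import manip
print(manip.sign_off())"
```

```text
the job is handed in; nothing more can be done
None
```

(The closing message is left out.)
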